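# Turn a rinsed vase upside down onto the draining post

### The job

The rinsed bud vase lying in the sloping plywood cradle has to drain before it is wrapped, but someone parked the small tape roll on the free post of the draining rack. First lift the tape roll off and set it down flat in the low cardboard tray; then turn the vase upside down and lower it gently over that freed post until its rim stands fully on the rack plate, and let go. It is glass: do not let it drop or bang it down, and leave the tumbler on the other post where it is.

Things in the scene. Friction and masses are not known exactly. Their poses are not given: they have to be found in the camera images.
- vase: Bottle-shaped bud vase, pale green glass, round, hollow, 140 mm long, 220 g within 25 %. Origin: centre of its foot (closed end); +z runs from foot to open mouth. Outside diameter 48 at the foot, 56 from 6 to 88 mm (straight), neck 38 from 110 to 128, rim 42 mm; neck 30 mm clear inside. Starts lying in the cradle, +z pointing 35 degrees below level, its foot 118 mm up.
- vase_grip (a point): Point on the vase's axis 45 mm from its foot, a good place to grip across the 56 mm body. With the gripper leaning over the foot and the fingers pointing midway between the vase's +z and straight down (27 degrees off vertical), the palm clears the foot, and the vase can be turned mouth down with the tool no further off vertical.
- vase_mouth (a point): Centre of the vase's open mouth, in the plane of the rim, 140 mm from its foot.
- cradle: Fixed plywood cradle, base 150 x 90 mm. Narrow strips carry the vase's body from below (nothing beside the vase is higher than 13 mm under its axis) and slope 35 degrees down towards the cradle's +x; a stop there meets the lower half of the vase's rim. Origin: under its base, on the bench; +z up.
- rack: Fixed aluminium draining plate 120 x 260 x 14 mm with two alike round steel posts, 20 mm across, 70 mm high above the plate, top 8 mm tapered, 130 mm apart along its y. Origin: centre of its underside, on the bench; +z up. One post holds the tape roll, the other the tumbler; which is which varies.
- post_a (a point): Foot of the post on the rack's +y side: on its axis, at the plate's top surface (14 mm above the bench). Axes as the rack's.
- post_b (a point): Foot of the post on the rack's -y side: on its axis, at the plate's top surface. Axes as the rack's.
- tape: Small brown roll of packing tape, outside diameter 56 mm, hole 30 mm, 48 mm wide, 120 g within 25 %, standing flat round one post of the rack on the plate. Origin: centre of its underside; +z along its axis, up at the start.
- tumbler: Short pale green glass tumbler upside down over the other post, 85 mm high, 64 mm across its rim (down) and 54 mm across its foot (up). Origin: centre of its foot, on top. To be left alone.
- tray: Fixed, empty low cardboard tray, 200 (x) x 140 (y) mm outside, walls 4 mm thick and 30 mm high, floor 4 mm thick. Origin: centre of its underside, on the bench.
Not all that is in view belongs to the job. Leave any blue look-alike of the tray alone.

How it is judged:
On the way, in this order (a step that is already met when the one before it is completed fails the run):
1. the tape roll lies flat in the tray, let go (x of tape in the frame of tray between -0.072 and 0.072 m and y of tape in the frame of tray between -0.042 and 0.042 m and angle between the z axis of tape and the z axis of tray, either way round below 0.12 rad and height (world z) of tape below 0.06 m and contact force between the fingers and tape below 0.1 N), for 0.2 s.
2. the vase stands mouth down over a post, rim on the rack plate, let go (((horizontal distance between vase_mouth and post_a below 0.009 m and z of vase_mouth in the frame of post_a between -0.005 and 0.005 m) or (horizontal distance between vase_mouth and post_b below 0.009 m and z of vase_mouth in the frame of post_b between -0.005 and 0.005 m)) and angle between the z axis of vase and the z axis of rack, either way round below 0.08 rad and contact force between the fingers and vase below 0.1 N), for 0.2 s.
At the end, for the whole second after the job is handed in: Tape roll flat (within 7 degrees, either face up) on the tray floor; vase mouth down over the freed post, mouth centre within 9 mm of the post axis and 5 mm of the plate surface, vase axis within 4.5 degrees of the post; both released and at rest (all of step 1 and all of step 2 and linear speed of each of vase, tape below 0.03 m/s); the robot touches nothing.
It fails at once if the vase is let fall (out of the fingers and moving faster than 0.45 m/s, a drop of about 10 mm) (contact force between the fingers and vase below 0.1 N and linear speed of vase above 0.45 m/s).
It fails at once if the tumbler is moved by more than 20 mm (distance of tumbler from where it was at the start of the episode above 0.02 m).
It fails at once if the vase is dropped or banged onto the rack (over 40 N) (contact force between vase and rack above 40 N).
It fails at once if the vase is knocked against the tumbler (over 15 N) (contact force between vase and tumbler above 15 N).
It also fails if it takes over 64 s, if anything falls off the work surface, if the arm or the gripper's body presses on something with over 40 N, if the wrist force passes 120 N, or if a joint passes its speed limit or range.

### The arm

A 6-joint arm with a two-finger parallel gripper is mounted at the origin on the work surface. World frame = base frame: x ahead of the robot, y to its left, z up, the work surface at z = 0. Lengths are in m, angles in rad, forces in N, time in s.
With the tool pointing down it reaches from about 0.325 to 0.775 m from the base axis. Payload 5.5 kg.
Tool frame: the origin (TCP) lies between the finger pads; the fingertips stand 14 mm ahead of it and the grasp point (between the pads) lies 5 mm behind it; z points along the fingers, y is the line along which they close (so a half turn about z gives the same grasp; the last joint's range is limited). The gripper opens to 88 mm and grips with 3 to 60 N. Pads are 20 mm wide; open, the fingers measure 115 mm over their backs; the gripper's body (75 mm by 178 mm) begins 61 mm behind the grasp point.
Start: joints at [1.206, 0.091, 1.231, -0, 1.82, -0.057], TCP at [0.182, 0.572, 0.237] pointing down, gripper open.
Joint ranges: [-2.87, 2.87], [-0.86, 2.18], [0.17, 2.46], [-1.51, 4.65], [0.06, 2.69], [-2.65, 2.65]. Speed limits (rad/s): [2.57, 2.57, 3.01, 3.14, 3.14, 3.14].

### API

Orientations are given as a unit quaternion [w, x, y, z].
In Python, from cell import arm, imaging, job_done gives the robot as it stands. The module is installed in compiled form; this text tells all that it offers.
- The arm moves only by the tool jog_arm, never from a script. Its argument "rows" is a list that holds one entry, the list of rows, each a list of 7 numbers: the shift along the tool's x, y, z scaled (see below), then the turn, a rotation vector about the tool's x, y, z scaled (see below), then the opening, from -1 (shut) to 1 (fully open). A call has 1 to 5 rows; each row shifts and turns the commanded pose from where the row before left it, along the tool's axes as they then stand; what a row does not reach is not made up. The controller multiplies each number of a shift by 0.025 m and each number of a turn by 0.12 rad. A row lasts 1/8 s, in which the tool goes at most 62.5 mm and 10.7 degrees, less where a joint would pass 70% of its speed; a pose out of reach is approached as far as the arm can. A call with a number of a shift or a turn outside -1 to 1 is refused whole. A call with a gripper value outside its range is refused whole. The fingers move at their own pace and stop on an object; the grip force is fixed at half the most. Time passes only in rows, so rows that do not move let the fingers close. It gives the time, the measured TCP pose, the force, the opening and the grip force at its end, in the units of the state.
- arm.read_state(): the state, without advancing time (a new reading comes with each control period).
- imaging.camera(name): name is "scene" or "top"; returns the picture (400x640x3 uint8, blue, green, red); there is no depth.
- imaging.camera_params(name): a dict with "mtx" (3x3 intrinsics, pixels), "distortion" ([k1, k2, p1, p2, k3] as OpenCV has them; the pictures are not rectified), "R" (3x3) and "t" (3): a world point X has camera coordinates R X + t. Camera axes: x right, y down, z forward; pixel columns grow to the right and rows downward; lengths in m; the calibration is good to about 2 mm. A picture is of the moment at which its call begins. camera_params takes no time and is no camera call.
- job_done(): hands the job in; it is judged then, once.
The state is a dict: "time_s": time; "q": joint angles; "joint_vel": joint speeds; "joint_efforts": joint torques, N m; "ee_pos": TCP position; "tool_rot": TCP orientation; "contact_force": force on the tool from outside, world axes, zero at the start; "moment": the same for the moment, N m; "gripper_width": finger opening in m; "grasp_force": force on a finger pad.
Only numpy, scipy, OpenCV 4.12 (cv2) and the standard library are available. Lean on these libraries where they do the work, as an engineer would, in place of code of your own. Each camera call takes 0.05 s, during which the arm holds its last target. There are 200 camera calls.

## Working session

There is one attempt and no reset: what is moved stays moved. The work goes in short steps, Python scripts to look and compute and a tool call to move; the robot and the scene stay as the last step left them, time stands still between calls to the robot, and variables do not carry over. Pictures are saved under pics/ and viewed, at most 10 in all, crops included, and the job is handed in when it is done.

Besides the shell and the picture viewer there is one more tool, called after ">>>" as name(argument=value, ...) on one line, values as JSON. jog_arm: Moves the arm, as the interface text tells. Its arguments: {"type":"object","properties":{"rows":{"type":"array","items":{"type":"array","items":{"type":"array","items":{"type":"number"}}}}},"required":["rows"]}

```bash
mkdir -p pics; python3 - <<'E'
from cell import arm, imaging
import cv2, numpy as np
for n in("scene","top"):
    cv2.imwrite(f"pics/{n}0.png",imaging.camera(n)); p=imaging.camera_params(n)
    print(n,np.round(p["mtx"],1).tolist(),np.round(p["distortion"],4),(-np.array(p["R"]).T@np.array(p["t"])).round(3),np.array(p["R"]).round(3).tolist())
print(arm.read_state())
E
```

```text
scene [[376.7, 0.0, 314.2], [0.0, 376.7, 200.9], [0.0, 0.0, 1.0]] [0.0127 0.     0.     0.     0.    ] [ 0.907 -0.316  0.987] [[0.552, 0.834, 0.014], [0.709, -0.46, -0.535], [-0.44, 0.306, -0.844]]
top [[368.8, 0.0, 321.3], [0.0, 368.8, 197.1], [0.0, 0.0, 1.0]] [-0.0713  0.      0.      0.      0.    ] [ 0.291 -0.011  1.044] [[-0.014, -0.999, -0.034], [-0.991, 0.019, -0.13], [0.13, 0.032, -0.991]]
{'time_s': 0.1, 'q': array([ 1.20629991e+00,  9.17499547e-02,  1.23170323e+00, -2.70999520e-05,
        1.81980772e+00, -5.67076779e-02]), 'joint_vel': array([-0.00027381, -0.00123223, -0.00355712,  0.00012354, -0.0005091 ,
       -0.0003641 ]), 'joint_efforts': array([ 1.79816238e-03, -4.47858739e+01, -4.07571137e+01,  6.99672103e-02,
        2.83812254e-02, -1.15799621e-04]), 'ee_pos': array([0.18170335, 0.57158302, 0.23567521]), 'tool_rot': array([-1.61528020e-04,  1.53290863e-01,  9.88180760e-01, -8.18440585e-04]), 'contact_force': array([ 0.42332614, -0.1011104 , -0.22086071]), 'moment': array([-0.00398308, -0.03782472,  0.01821485]), 'grasp_force': 0.0, 'gripper_width': 0.08792297807211313}
```

View pics/scene0.png

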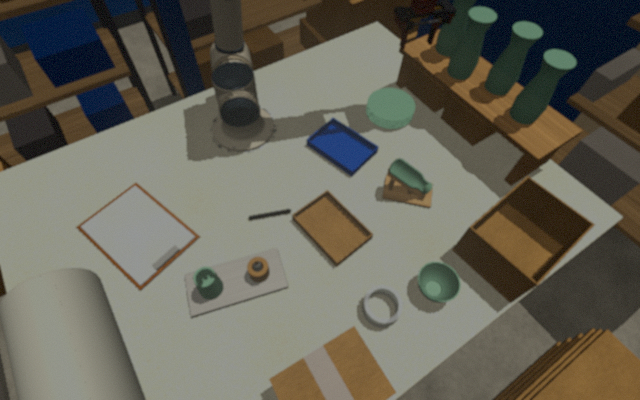

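View pics/top0.png

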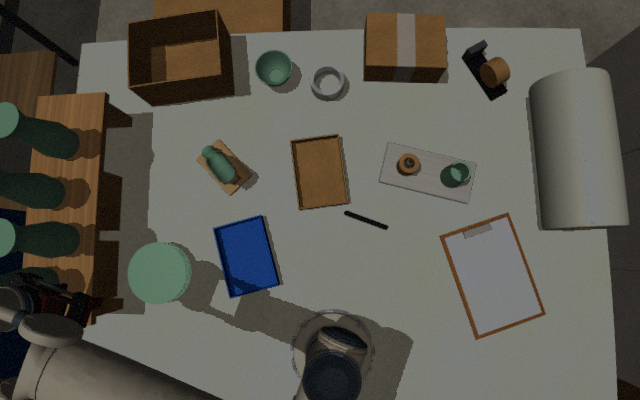

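Candidates in the top view. Brown roll: the one on the rack post at (408,163), not the one on the dispenser (495,70) or the white ring (328,83). Tray: the brown cardboard one at (320,172), not the blue look-alike (247,256). Vase: the one in the plywood cradle (222,165), not those on the shelf. Rack at (428,172), tumbler at (455,175). In the scene view, tape is at (258,267), tumbler at (208,284), tray at (332,228) and vase at (408,178). I'll check these in one crop.

```bash
cat > h.py <<'E'
import cv2, numpy as np
from cell import arm, imaging
from scipy.spatial.transform import Rotation as Ro
P={n:imaging.camera_params(n) for n in("scene","top")}
def ray(n,uv):
    p=P[n];u=cv2.undistortPoints(np.float64(uv).reshape(-1,1,2),np.array(p["mtx"]),np.array(p["distortion"])).reshape(-1,2)
    R=np.array(p["R"]);d=np.c_[u,np.ones(len(u))]@R
    return -R.T@np.array(p["t"]),d/np.linalg.norm(d,axis=1)[:,None]
def onz(n,uv,z):
    c,d=ray(n,uv);return c+d*((z-c[2])/d[:,2])[:,None]
def tri(uv1,uv2):
    c1,d1=ray("scene",uv1);c2,d2=ray("top",uv2);d1=d1[0];d2=d2[0]
    s=np.linalg.lstsq(np.c_[d1,-d2],c2-c1,rcond=None)[0]
    a=c1+s[0]*d1;b=c2+s[1]*d2;return (a+b)/2,np.linalg.norm(a-b)
def proj(n,X):
    p=P[n];return cv2.projectPoints(np.float64(X).reshape(-1,1,3),cv2.Rodrigues(np.array(p["R"]))[0],np.array(p["t"]),np.array(p["mtx"]),np.array(p["distortion"]))[0].reshape(-1,2)
E
python3 - <<'E'
import cv2,numpy as np
t=cv2.imread("pics/top0.png");s=cv2.imread("pics/scene0.png")
def c(im,x,y,w,h): return cv2.resize(im[y:y+h,x:x+w],(400,300),interpolation=cv2.INTER_CUBIC)
a=np.vstack([np.hstack([c(t,370,125,120,90),c(t,182,130,80,60)]),np.hstack([c(s,178,235,120,90),c(s,368,150,80,60)])])
cv2.imwrite("pics/crop.png",cv2.convertScaleAbs(a,alpha=1.6))
for n,im,pts in(("top",t,[(408,163),(400,160),(222,165),(240,180),(320,172),(430,165),(455,178),(300,100)]),("scene",s,[(258,262),(408,178),(425,200),(332,228),(235,280),(210,285)])):
    print(n,[(p,cv2.cvtColor(im,cv2.COLOR_BGR2HSV)[p[1],p[0]].tolist()) for p in pts])
E
```

```text
top [((408, 163), [8, 15, 70]), ((400, 160), [16, 145, 109]), ((222, 165), [69, 68, 98]), ((240, 180), [17, 133, 65]), ((320, 172), [15, 156, 106]), ((430, 165), [21, 21, 119]), ((455, 178), [67, 61, 108]), ((300, 100), [38, 16, 124])]
scene [((258, 262), [18, 57, 76]), ((408, 178), [66, 58, 109]), ((425, 200), [19, 110, 149]), ((332, 228), [17, 134, 131]), ((235, 280), [20, 21, 145]), ((210, 285), [64, 46, 77])]
```

View pics/crop.png

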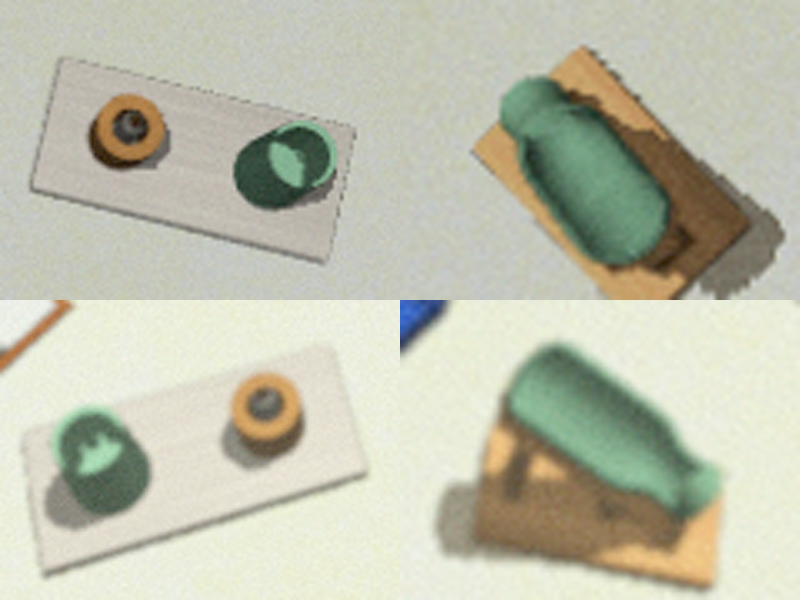

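The crop confirms them. The tape is around the post at top (409,163) / scene (258,266), and the tumbler is at top (455,175). The vase has its foot at top (231,180) and its mouth at (208,151), in the plywood cradle.

```bash
python3 - <<'E'
from h import *
I={n:cv2.imread(f"pics/{n}0.png") for n in P}
def comp(n,lo,hi,box,seed=None):
    h=cv2.cvtColor(cv2.GaussianBlur(I[n],(3,3),0),cv2.COLOR_BGR2HSV);m=cv2.inRange(h,lo,hi);x,y,w,hh=box
    k=np.zeros_like(m);k[y:y+hh,x:x+w]=m[y:y+hh,x:x+w];c=max(cv2.findContours(k,0,cv2.CHAIN_APPROX_NONE)[0],key=cv2.contourArea);return c
# rack: tops from corners
for n,u in(("top",[(388.6,142.4),(476.5,163.4),(469,203),(379.6,182)]),("scene",[(184,275.5),(277,248.5),(288.4,285.5),(190.6,316)])):
    X=onz(n,u,.014);print("rack",n,X.mean(0).round(4),X.round(3)[:,:2].tolist(),[round(np.linalg.norm(X[i]-X[i-1]),3) for i in range(4)])
print("post top",onz("top",[(409,163.4)],.084),onz("scene",[(257.5,265.6)],.084),tri([(257.5,265.6)],[(409,163.4)]))
# tape top face
for n,b in(("top",(395,150,28,28)),("scene",(240,250,36,36))):
    c=comp(n,(8,90,95),(28,255,255),b);(e)=cv2.fitEllipse(cv2.convexHull(c));print("tape",n,e,onz(n,[e[0]],.062))
# tray
for n,b in(("top",(280,125,80,95)),("scene",(285,185,95,85))):
    c=comp(n,(8,70,30),(28,255,255),b);r=cv2.minAreaRect(c);X=onz(n,cv2.boxPoints(r),.03);print("tray",n,r,X.mean(0).round(4),[round(np.linalg.norm(X[i]-X[i-1]),3) for i in range(4)],X.round(3)[:,:2].tolist())
# vase
pl=[]
for n,b in(("top",(195,138,50,55)),("scene",(385,155,50,45))):
    c=comp(n,(50,30,20),(90,255,255),b);k=np.zeros((400,640),np.uint8);cv2.drawContours(k,[c],-1,255,-1)
    q=np.argwhere(k)[:,::-1].astype(float);m=q.mean(0);w,v=np.linalg.eigh(np.cov((q-m).T));a=v[:,1];o=v[:,0]
    s=(q-m)@a;t=(q-m)@o;L=[]
    for x in np.arange(s.min(),s.max()-1,2):
        z=t[(s>=x)&(s<x+2)];L.append((x+1,(z.max()+z.min())/2,np.ptp(z)))
    L=np.array(L);f=np.polyfit(L[2:-2,0],L[2:-2,1],1);A=m+a*s.min()+o*np.polyval(f,s.min());B=m+a*s.max()+o*np.polyval(f,s.max())
    print("vase",n,A.round(1),B.round(1),L.round(1).tolist());C,d=ray(n,[A,B]);pl.append((C,np.cross(d[0],d[1])/np.linalg.norm(np.cross(d[0],d[1])),A,B))
d=np.cross(pl[0][1],pl[1][1]);d/=np.linalg.norm(d);d*=-np.sign(d[2])
N=np.array([pl[0][1],pl[1][1],[0,0,1]]);X=np.linalg.solve(N,[pl[0][1]@pl[0][0],pl[1][1]@pl[1][0],.118])
print("axis",d,"elev",np.degrees(np.arcsin(d[2])),"az",np.degrees(np.arctan2(d[1],d[0])),"foot@z.118",X,"mouth",X+.14*d)
for n in P: print(n,"foot/mouth px",proj(n,[X,X+.14*d]).round(1).tolist())
E
```

```text
rack top [ 0.4916 -0.2822  0.014 ] [[0.582, -0.173], [0.516, -0.421], [0.402, -0.392], [0.467, -0.143]] [np.float64(0.119), np.float64(0.257), np.float64(0.117), np.float64(0.258)]
rack scene [ 0.4964 -0.2798  0.014 ] [[0.407, -0.39], [0.475, -0.14], [0.585, -0.17], [0.518, -0.419]] [np.float64(0.114), np.float64(0.259), np.float64(0.114), np.float64(0.259)]
post top [[ 0.50348253 -0.21344379  0.084     ]] [[ 0.52037008 -0.21857514  0.084     ]] (array([ 0.50939569, -0.21723112,  0.05992608]), np.float64(0.002844238509860325))
tape top ((408.74481201171875, 162.22341918945312), (18.068235397338867, 19.288679122924805), 118.54977416992188) [[ 0.51161366 -0.21755638  0.062     ]]
tape scene ((257.27459716796875, 266.726318359375), (18.8052921295166, 20.393037796020508), 62.96123504638672) [[ 0.51339774 -0.21820822  0.062     ]]
tray top ((318.8602600097656, 171.45196533203125), (70.77367401123047, 50.883026123046875), 82.40535736083984) [0.499  0.0282 0.03  ] [np.float64(0.203), np.float64(0.145), np.float64(0.202), np.float64(0.141)] [[0.591, 0.112], [0.608, -0.032], [0.407, -0.054], 
[... 812 characters left out ...]
, 10.8], [-19.6, -0.2, 11.4], [-17.6, -0.2, 10.8], [-15.6, -0.1, 11.6], [-13.6, -0.2, 12.2], [-11.6, -0.4, 13.6], [-9.6, -0.4, 15.8], [-7.6, -0.0, 17.2], [-5.6, 0.2, 17.2], [-3.6, -0.2, 17.5], [-1.6, -0.0, 18.0], [0.4, -0.2, 17.2], [2.4, -0.1, 18.0], [4.4, 0.1, 18.0], [6.4, 0.2, 17.2], [8.4, 0.2, 18.3], [10.4, -0.1, 17.8], [12.4, 0.2, 18.0], [14.4, 0.2, 17.5], [16.4, -0.3, 17.2], [18.4, -0.3, 16.6], [20.4, 0.1, 10.8]]
axis [ 0.59495834  0.56585559 -0.57081698] elev -34.807216192255844 az 43.5638393685382 foot@z.118 [0.47994137 0.26533913 0.118     ] mouth [0.56323553 0.34455891 0.03808562]
scene foot/mouth px [[395.5, 165.2], [427.9, 188.3]]
top foot/mouth px [[226.1, 173.4], [207.6, 150.8]]
```

Measurements agree with each other: vase slope is 34.8°, rack is 0.117 × 0.258 m, and tape and post_a are both near (0.512, -0.218). Moving above the tape.

>>> jog_arm(rows=[[[-0.88,-1,0,0,0,0,1],[-0.88,-1,0,0,0,0,1],[-0.88,-1,0,0,0,0,1],[-0.88,-1,0,0,0,0,1],[-0.88,-1,0,0,0,0,1]]])

```text
time_s: 0.72
ee_pos: [0.249, 0.4182, 0.2361]
tool_rot: [-0.0, 0.153, 0.988, -0.0]
contact_force: [0.2, 0.0, -0.9]
gripper_width: 0.0879
grasp_force: 0.0
```

>>> jog_arm(rows=[[[-0.88,-1,0,0,0,0,1],[-0.88,-1,0,0,0,0,1],[-0.88,-1,0,0,0,0,1],[-0.88,-1,0,0,0,0,1],[-0.88,-1,0,0,0,0,1]]])

```text
time_s: 1.35
ee_pos: [0.3159, 0.2658, 0.2362]
tool_rot: [-0.0, 0.153, 0.988, -0.0]
contact_force: [0.2, 1.0, -0.1]
gripper_width: 0.0879
grasp_force: 0.0
```

>>> jog_arm(rows=[[[-0.88,-1,0,0,0,0,1],[-0.88,-1,0,0,0,0,1],[-0.88,-1,0,0,0,0,1],[-0.88,-1,0,0,0,0,1],[-0.88,-1,0,0,0,0,1]]])

```text
time_s: 1.98
ee_pos: [0.3828, 0.1134, 0.2363]
tool_rot: [-0.0, 0.153, 0.988, -0.0]
contact_force: [-0.0, 1.1, -0.3]
gripper_width: 0.0876
grasp_force: 0.0
```

>>> jog_arm(rows=[[[-0.88,-1,0,0,0,0,1],[-0.88,-1,0,0,0,0,1],[-0.88,-1,0,0,0,0,1],[-0.88,-1,0,0,0,0,1],[-0.88,-1,0,0,0,0,1]]])

```text
time_s: 2.6
ee_pos: [0.4498, -0.039, 0.2362]
tool_rot: [-0.0, 0.153, 0.988, 0.0]
contact_force: [0.1, 0.4, 0.8]
gripper_width: 0.088
grasp_force: 0.0
```

>>> jog_arm(rows=[[[-0.88,-1,0,0,0,0,1],[-0.88,-1,0,0,0,0,1],[-0.88,-1,0,0,0,0,1],[-0.88,-1,0,0,0,0,1],[-0.88,-1,0,0,0,0,1]]])

```text
time_s: 3.22
ee_pos: [0.5168, -0.1914, 0.236]
tool_rot: [-0.0, 0.153, 0.988, 0.0]
contact_force: [-0.3, 0.6, 0.1]
gripper_width: 0.0878
grasp_force: 0.0
```

>>> jog_arm(rows=[[[0,0,0.3,0,0,1,1],[0,0,0.3,0,0,1,1],[0,0,0.3,0,0,1,1],[0,0,0.3,0,0,1,1],[0,0,0.3,0,0,1,1]]])

```text
time_s: 3.85
ee_pos: [0.5164, -0.1904, 0.1983]
tool_rot: [-0.001, 0.44, 0.898, -0.0]
contact_force: [0.2, 0.4, -0.2]
gripper_width: 0.0874
grasp_force: 0.0
```

>>> jog_arm(rows=[[[0,0,0.3,0,0,1,1],[0,0,0.3,0,0,1,1],[0,0,0.3,0,0,1,1],[0,0,0.3,0,0,1,1],[0,0,0.3,0,0,1,1]]])

```text
time_s: 4.47
ee_pos: [0.5163, -0.1903, 0.1608]
tool_rot: [-0.0, 0.686, 0.728, -0.0]
contact_force: [0.8, -0.2, -0.4]
gripper_width: 0.0878
grasp_force: 0.0
```

>>> jog_arm(rows=[[[0,0,0.3,0,0,1,1],[0,0,0.3,0,0,1,1],[0,0,0,0,0,0.7,1],[0,0,0,0,0,0,1]]])

```text
time_s: 4.97
ee_pos: [0.5163, -0.1903, 0.1461]
tool_rot: [-0.0, 0.793, 0.609, -0.0]
contact_force: [-0.5, 0.2, 0.3]
gripper_width: 0.0878
grasp_force: 0.0
```

```bash
cat >> h.py <<'E'
def Rt():
    s=arm.read_state();q=s["tool_rot"];return np.array(s["ee_pos"]),Ro.from_quat([q[1],q[2],q[3],q[0]]),s
def go(pos,Rd=None):
    "units: tool-axis shift now, turn rotvec now"
    p,R,s=Rt();print("t",s["time_s"],"p",p.round(4),"y",R.as_matrix()[:,1].round(3),"z",R.as_matrix()[:,2].round(3),"w",round(s["gripper_width"],4),"f",round(s["grasp_force"],1),"F",np.round(s["contact_force"],1),"q",np.round(s["q"],2))
    print(" shift units",(R.inv().apply(np.array(pos)-p)/.025).round(2), "" if Rd is None else ("turn units",((R.inv()*Rd).as_rotvec()/.12).round(2),"shift in target axes",(Rd.inv().apply(np.array(pos)-p)/.025).round(2)))
def frame(z,y):
    z=np.array(z,float);z/=np.linalg.norm(z);y=np.array(y,float);y-=z*(y@z);y/=np.linalg.norm(y);return Ro.from_matrix(np.c_[np.cross(y,z),y,z])
E
python3 - <<'E'
from h import *
go([.512,-.218,.045],frame([0,0,-1],[.966,-.258,0]))
E
```

```text
t 4.975 p [ 0.5163 -0.1903  0.1461] y [ 0.966 -0.257 -0.001] z [-0.001  0.    -1.   ] w 0.0878 f 0.0 F [-0.5  0.2  0.3] q [-0.42 -0.04  1.52  0.    1.66 -0.15]
 shift units [-1.11  0.12  4.04] ('turn units', array([-0.01, -0.  ,  0.01]), 'shift in target axes', array([-1.11,  0.12,  4.04]))
```

>>> jog_arm(rows=[[[-0.56,0.06,0,0,0,0,1],[-0.55,0.06,0.5,0,0,0,1],[0,0,0.9,0,0,0,1],[0,0,0.9,0,0,0,1],[0,0,0.9,0,0,0,1]]])

```text
time_s: 5.6
ee_pos: [0.5117, -0.219, 0.0649]
tool_rot: [-0.0, 0.793, 0.609, -0.0]
contact_force: [-0.2, -0.2, -0.8]
gripper_width: 0.0877
grasp_force: 0.0
```

>>> jog_arm(rows=[[[0,0,0.6,0,0,0,1],[0,0,0.2,0,0,0,1],[0,0,0,0,0,0,-1],[0,0,0,0,0,0,-1],[0,0,0,0,0,0,-1]]])

```text
time_s: 6.22
ee_pos: [0.5128, -0.2182, 0.0476]
tool_rot: [0.001, 0.793, 0.609, 0.0]
contact_force: [-1.8, -0.7, 0.2]
gripper_width: 0.0612
grasp_force: 0.3
```

>>> jog_arm(rows=[[[0,0,0,0,0,0,-1],[0,0,0,0,0,0,-1]]])

```text
time_s: 6.48
ee_pos: [0.5125, -0.2181, 0.0473]
tool_rot: [0.0, 0.793, 0.609, 0.0]
contact_force: [-1.3, -0.2, 2.8]
gripper_width: 0.0546
grasp_force: 30.0
```

>>> jog_arm(rows=[[[0,0,-0.3,0,0,0,-1],[0,0,-0.9,0,0,0,-1],[0,0,-1,0,0,0,-1],[0,0,-1,0,0,0,-1],[0,0,-0.9,0,0,0,-1]]])

```text
time_s: 7.1
ee_pos: [0.5124, -0.218, 0.1501]
tool_rot: [0.0, 0.793, 0.609, 0.0]
contact_force: [0.6, -0.6, 0.3]
gripper_width: 0.0542
grasp_force: 30.0
```

>>> jog_arm(rows=[[[0.5,-0.15,0,0,0,0,-1],[0.9,-0.3,0,0,0,0,-1],[1,-0.32,0,0,0,0,-1],[1,-0.32,0,0,0,0,-1],[1,-0.32,0,0,0,0,-1]]])

```text
time_s: 7.72
ee_pos: [0.5059, -0.1008, 0.1474]
tool_rot: [-0.001, 0.793, 0.609, -0.001]
contact_force: [0.9, 0.1, -0.9]
gripper_width: 0.0545
grasp_force: 30.0
```

>>> jog_arm(rows=[[[1,-0.32,0,0,0,0,-1],[1,-0.32,0,0,0,0,-1],[1,-0.32,0,0,0,0,-1],[1,-0.32,0,0,0,0,-1],[0.96,-0.3,0,0,0,0,-1]]])

```text
time_s: 8.35
ee_pos: [0.4995, 0.029, 0.1475]
tool_rot: [-0.001, 0.793, 0.609, -0.001]
contact_force: [1.0, 0.9, -1.3]
gripper_width: 0.0544
grasp_force: 30.0
```

>>> jog_arm(rows=[[[0,0,0.6,0,0,0,-1],[0,0,0.9,0,0,0,-1],[0,0,0.9,0,0,0,-1],[0,0,0.9,0,0,0,-1],[0,0,0.5,0,0,0,-1]]])

```text
time_s: 8.98
ee_pos: [0.4989, 0.0269, 0.051]
tool_rot: [-0.001, 0.793, 0.609, -0.002]
contact_force: [-0.2, -0.8, -1.1]
gripper_width: 0.0545
grasp_force: 30.0
```

```bash
python3 - <<'E'
from h import *
go([.5005,.0275,.039])
E
```

```text
t 8.975 p [0.4989 0.0269 0.051 ] y [ 0.966 -0.258 -0.004] z [-0.004 -0.    -1.   ] w 0.0545 f 30.0 F [-0.2 -0.8 -1.1] q [-0.01 -0.13  1.78 -0.    1.5   0.25]
 shift units [0.04 0.06 0.48]
```

>>> jog_arm(rows=[[[0,0,0.3,0,0,0,-1],[0,0,0.22,0,0,0,-1],[0,0,0,0,0,0,-1]]])

```text
time_s: 9.35
ee_pos: [0.5006, 0.0273, 0.0412]
tool_rot: [0.0, 0.793, 0.609, 0.0]
contact_force: [0.4, -0.4, -1.6]
gripper_width: 0.0547
grasp_force: 30.0
```

>>> jog_arm(rows=[[[0,0,0,0,0,0,1],[0,0,0,0,0,0,1],[0,0,0,0,0,0,1],[0,0,0,0,0,0,1]]])

```text
time_s: 9.85
ee_pos: [0.5006, 0.0274, 0.0413]
tool_rot: [0.0, 0.793, 0.609, 0.0]
contact_force: [-0.4, -1.1, 0.4]
gripper_width: 0.0872
grasp_force: 0.0
```

>>> jog_arm(rows=[[[0,0,-0.5,0,0,0,1],[0,0,-1,0,0,0,1],[0,0,-1,0,0,0,1],[0,0,-1,0,0,0,1],[0,0,-1,0,0,0,1]]])

```text
time_s: 10.48
ee_pos: [0.5006, 0.0273, 0.1556]
tool_rot: [0.0, 0.793, 0.609, 0.0]
contact_force: [0.7, 0.0, 0.2]
gripper_width: 0.0877
grasp_force: 0.0
```

>>> jog_arm(rows=[[[0,0,-1,0,0,0,1],[0,0,-1,0,0,0,1],[0,0,-1,0,0,0,1],[0,0,-0.5,0,0,0,1]]])

```text
time_s: 10.98
ee_pos: [0.5009, 0.0273, 0.2436]
tool_rot: [0.001, 0.793, 0.609, 0.001]
contact_force: [0.7, -0.2, -0.3]
gripper_width: 0.0876
grasp_force: 0.0
```

```bash
python3 - <<'E'
from h import *
t=imaging.camera("top");s=imaging.camera("scene");cv2.imwrite("pics/top1.png",t);cv2.imwrite("pics/scene1.png",s)
def c(im,x,y,w,h): return cv2.resize(im[y:y+h,x:x+w],(400,300),interpolation=cv2.INTER_CUBIC)
a=np.vstack([np.hstack([c(t,384,140,48,36),c(t,280,125,120,90)]),np.hstack([c(s,234,250,48,36),c(s,280,180,120,90)])])
cv2.imwrite("pics/crop1.png",cv2.convertScaleAbs(a,alpha=1.6))
z=np.array([np.sin(.48)*np.cos(.7603),np.sin(.48)*np.sin(.7603),-np.cos(.48)])
T=np.array([.5067,.2908,.0923])+.005*z
go(T-.10*z,frame(z,[.6896,-.7242,0]))
print(proj("top",[[.511,-.218,.014],[.511,-.218,.084]]),proj("scene",[[.511,-.218,.014],[.511,-.218,.084]]))
E
```

```text
t 11.075 p [0.501  0.0273 0.2431] y [ 0.966 -0.258  0.003] z [ 0.003 -0.    -1.   ] w 0.0878 f 0.0 F [ 0.  -0.2  0.4] q [-0.01 -0.17  1.48 -0.    1.84  0.25]
 shift units [ 8.74 -3.42  2.66] ('turn units', array([-1.08,  3.88,  4.49]), 'shift in target axes', array([ 3.81, -7.48,  4.98]))
[[405.53804237 166.20174807]
 [410.57707246 160.59703349]] [[258.90605616 272.84480544]
 [255.92377901 262.61869724]]
```

View pics/crop1.png

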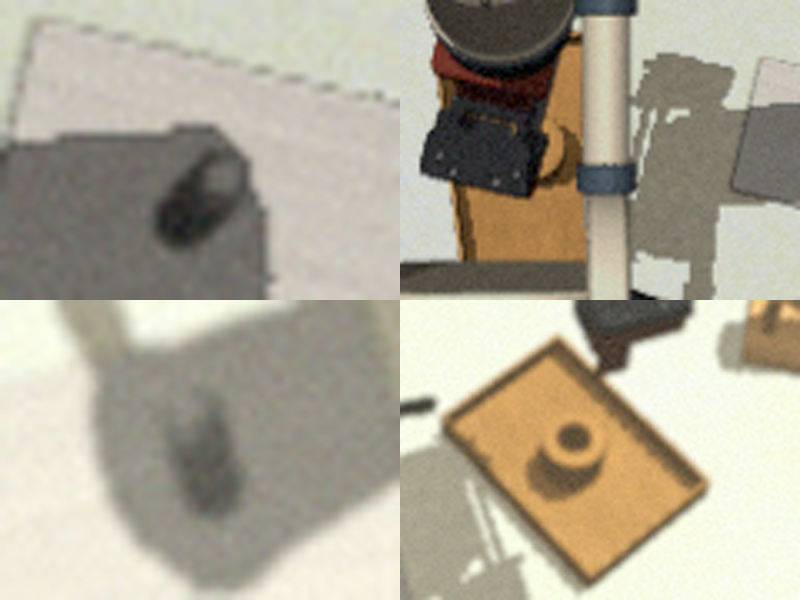

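The tape lies flat, standing free in the tray (scene (332,226)). The freed post is now visible, with its foot at top (405,166) and its tip at (410,160), matching my prediction of (0.511, -0.218). Next, the vase approach.

>>> jog_arm(rows=[[[0,0,0,-0.22,0.78,0.9,1],[0,0,0,-0.22,0.78,0.9,1],[0,0,0,-0.22,0.78,0.9,1],[0,0,0,-0.22,0.78,0.9,1],[0,0,0,-0.22,0.78,0.9,1]]])

```text
time_s: 11.7
ee_pos: [0.5003, 0.0272, 0.2399]
tool_rot: [-0.089, 0.903, 0.358, 0.222]
contact_force: [0.8, -0.0, -0.4]
gripper_width: 0.0875
grasp_force: 0.0
```

>>> jog_arm(rows=[[[0.4,-0.8,0.4,0,0,0,1],[0.5,-1,0.5,0,0,0,1],[0.5,-1,0.5,0,0,0,1],[0.5,-1,0.5,0,0,0,1],[0.5,-1,0.5,0,0,0,1]]])

```text
time_s: 12.32
ee_pos: [0.4759, 0.1709, 0.214]
tool_rot: [-0.088, 0.902, 0.36, 0.22]
contact_force: [0.5, -0.5, 0.1]
gripper_width: 0.0878
grasp_force: 0.0
```

>>> jog_arm(rows=[[[0.5,-1,0.5,0,0,0,1],[0.5,-1,0.5,0,0,0,1],[0.4,-0.7,0.4,0,0,0,1],[0,0,0,0,0,0,1]]])

```text
time_s: 12.82
ee_pos: [0.4633, 0.2525, 0.1989]
tool_rot: [-0.089, 0.902, 0.361, 0.219]
contact_force: [-0.2, -0.4, -0.3]
gripper_width: 0.0879
grasp_force: 0.0
```

```bash
python3 - <<'E'
from h import *
z=np.array([np.sin(.48)*np.cos(.7603),np.sin(.48)*np.sin(.7603),-np.cos(.48)])
T=np.array([.5067,.2908,.0923])+.005*z
go(T,frame(z,[.6896,-.7242,0]))
t=imaging.camera("top");s=imaging.camera("scene");cv2.imwrite("pics/top2.png",t);cv2.imwrite("pics/scene2.png",s)
def c(im,x,y,w,h): return cv2.resize(im[y:y+h,x:x+w],(400,300),interpolation=cv2.INTER_CUBIC)
a=np.vstack([np.hstack([c(t,384,140,48,36),c(t,180,125,80,60)]),np.hstack([c(s,234,250,48,36),c(s,350,120,120,90)])])
cv2.imwrite("pics/crop2.png",cv2.convertScaleAbs(a,alpha=1.6))
E
```

```text
t 12.825 p [0.4633 0.2525 0.1989] y [ 0.69  -0.724 -0.001] z [ 0.332  0.318 -0.888] w 0.0879 f 0.0 F [-0.2 -0.4 -0.3] q [ 0.3  -0.53  1.89  0.21  1.34  1.11]
 shift units [0.1  0.1  5.05] ('turn units', array([-0.02,  0.02,  0.  ]), 'shift in target axes', array([0.08, 0.09, 5.05]))
```

View pics/crop2.png

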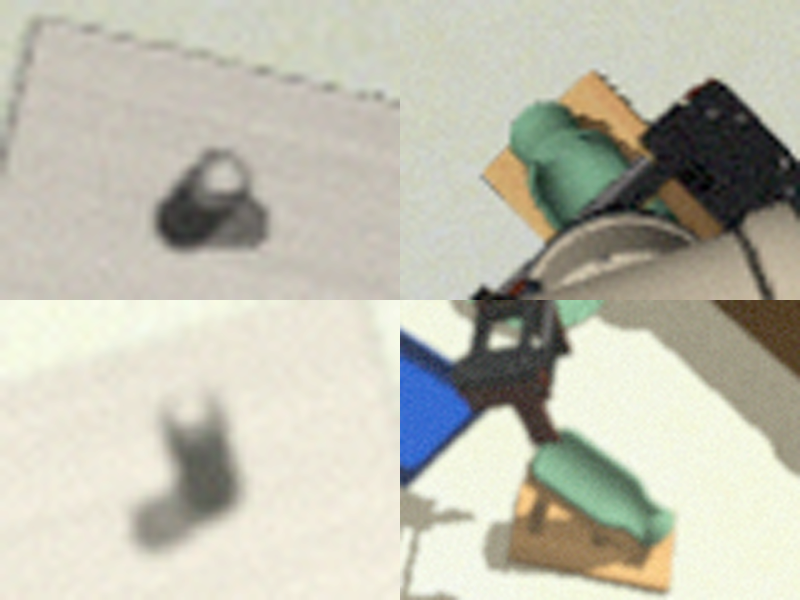

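In the post crop, tip is at top (410.0,160.9) / scene (256.1,263.0) and foot at top (405.2,166.2) / scene (259.0,272). That is within about 0.5 px of the prediction for (0.511, -0.218), so the post is confirmed. The fingers straddle the vase foot in line with its axis, so I'm descending along the tool z.

>>> jog_arm(rows=[[[0.1,0.1,0.6,0,0,0,1],[0,0,0.9,0,0,0,1],[0,0,0.9,0,0,0,1],[0,0,0.9,0,0,0,1],[0,0,0.7,0,0,0,1]]])

```text
time_s: 13.55
ee_pos: [0.5016, 0.2825, 0.1112]
tool_rot: [-0.088, 0.903, 0.359, 0.22]
contact_force: [0.5, 0.7, -0.2]
gripper_width: 0.0878
grasp_force: 0.0
```

>>> jog_arm(rows=[[[0,0,0.4,0,0,0,1],[0,0,0.2,0,0,0,1],[0,0,0.2,0,0,0,1],[0,0,0.1,0,0,0,1],[0,0,0,0,0,0,1]]])

```text
time_s: 14.18
ee_pos: [0.5088, 0.2903, 0.0935]
tool_rot: [-0.088, 0.902, 0.36, 0.221]
contact_force: [1.1, 0.6, 0.5]
gripper_width: 0.0881
grasp_force: 0.0
```

```bash
python3 - <<'E'
from h import *
z=np.array([np.sin(.48)*np.cos(.7603),np.sin(.48)*np.sin(.7603),-np.cos(.48)])
T=np.array([.5067,.2908,.0923])+.005*z
go(T,frame(z,[.6896,-.7242,0]))
E
```

```text
t 14.175 p [0.5088 0.2903 0.0935] y [ 0.688 -0.725 -0.   ] z [ 0.335  0.318 -0.887] w 0.0881 f 0.0 F [1.1 0.6 0.5] q [ 0.36 -0.32  1.94  0.21  1.09  1.11]
 shift units [-0.07 -0.07  0.22] ('turn units', array([ 0.  , -0.  , -0.01]), 'shift in target axes', array([-0.06, -0.07,  0.22]))
```

>>> jog_arm(rows=[[[-0.06,-0.07,0.1,0,0,0,1],[0,0,0.1,0,0,0,1],[0,0,0,0,0,0,-1],[0,0,0,0,0,0,-1],[0,0,0,0,0,0,-1]]])

```text
time_s: 14.8
ee_pos: [0.5083, 0.2922, 0.0883]
tool_rot: [-0.088, 0.902, 0.36, 0.221]
contact_force: [0.2, -0.2, 0.6]
gripper_width: 0.0613
grasp_force: 0.0
```

>>> jog_arm(rows=[[[0,0,0,0,0,0,-1],[0,0,0,0,0,0,-1],[0,0,0,0,0,0,-1]]])

```text
time_s: 15.18
ee_pos: [0.5077, 0.2932, 0.0885]
tool_rot: [-0.089, 0.902, 0.36, 0.221]
contact_force: [-3.8, 3.2, 2.2]
gripper_width: 0.0565
grasp_force: 30.0
```

```bash
python3 - <<'E'
from h import *
z=np.array([np.sin(.48)*np.cos(.7603),np.sin(.48)*np.sin(.7603),-np.cos(.48)])
T=np.array([.5067,.2908,.0923])+.005*z
go(T,frame(z,[.6896,-.7242,0]))
E
```

```text
t 15.175 p [0.5077 0.2932 0.0885] y [ 0.689 -0.725 -0.002] z [ 0.334  0.32  -0.887] w 0.0565 f 30.0 F [-3.8  3.2  2.2] q [ 0.36 -0.32  1.94  0.21  1.08  1.12]
 shift units [-0.01  0.04  0.02] ('turn units', array([-0.01, -0.01, -0.01]), 'shift in target axes', array([-0.01,  0.04,  0.02]))
```

Gripped at 56.5 mm and 30 N. Lifting straight up.

>>> jog_arm(rows=[[[0.15,0,-0.28,0,0,0,-1],[0.3,0,-0.57,0,0,0,-1],[0.42,0,-0.8,0,0,0,-1],[0.42,0,-0.8,0,0,0,-1],[0.42,0,-0.8,0,0,0,-1]]])

```text
time_s: 15.8
ee_pos: [0.5088, 0.2921, 0.1819]
tool_rot: [-0.088, 0.902, 0.36, 0.221]
contact_force: [0.3, 0.2, -2.1]
gripper_width: 0.0564
grasp_force: 30.0
```

>>> jog_arm(rows=[[[0.42,0,-0.8,0,0,0,-1],[0.42,0,-0.8,0,0,0,-1],[0.42,0,-0.8,0,0,0,-1],[0.42,0,-0.8,0,0,0,-1],[0.2,0,-0.38,0,0,0,-1]]])

```text
time_s: 16.42
ee_pos: [0.5092, 0.2925, 0.2839]
tool_rot: [-0.088, 0.902, 0.36, 0.222]
contact_force: [0.1, 1.1, -1.8]
gripper_width: 0.0566
grasp_force: 30.0
```

```bash
cat >> h.py <<'E'
# vase axis in tool frame at grasp (elev 35 given, az measured), final tool orientation with body leaning to azimuth az
d0=np.array([np.cos(.6109)*np.cos(.7603),np.cos(.6109)*np.sin(.7603),-np.sin(.6109)])
Rg=frame([.334,.32,-.887],[.689,-.725,-.002])
dv=Rg.inv().apply(d0)
def final(az):
    # mouth down exactly: start from a guess and correct
    l=np.array([np.cos(az),np.sin(az),0]);z=-np.sin(.48)*l-np.cos(.48)*np.array([0,0,1]);R=frame(z,[l[1],-l[0],0])
    a=R.apply(dv);v=np.cross(a,[0,0,-1]);return Ro.from_rotvec(v/np.linalg.norm(v)*np.arcsin(np.linalg.norm(v)))*R if np.linalg.norm(v)>1e-6 else R
E
python3 - <<'E'
from h import *
print(dv)
for az in(-9,5):
    Rf=final(np.radians(az));print(az,Rf.as_matrix().round(3).tolist(),Rf.apply(dv).round(3))
    # TCP so grasp point on the axis, mouth 30mm above post top
    go(np.array([.511,-.218,.114+.095])+.005*Rf.as_matrix()[:,2],Rf)
E
```

```text
[0.46108395 0.00094406 0.88735601]
-9 [[0.876, -0.156, -0.455], [-0.138, -0.988, 0.073], [-0.461, -0.001, -0.887]] [-0. -0. -1.]
t 16.425 p [0.5092 0.2925 0.2839] y [ 0.688 -0.726  0.001] z [ 0.338  0.319 -0.886] w 0.0566 f 30.0 F [ 0.1  1.1 -1.8] q [ 0.36 -0.35  1.62  0.18  1.42  1.19]
 shift units [-13.93  14.79  -3.7 ] ('turn units', array([ 0.  , -7.43,  7.92]), 'shift in target axes', array([ 4.27, 20.16,  1.34]))
5 [[0.884, 0.087, -0.459], [0.078, -0.996, -0.039], [-0.461, -0.001, -0.887]] [ 0. -0. -1.]
t 16.425 p [0.5092 0.2925 0.2839] y [ 0.688 -0.726  0.001] z [ 0.338  0.319 -0.886] w 0.0566 f 30.0 F [ 0.1  1.1 -1.8] q [ 0.36 -0.35  1.62  0.18  1.42  1.19]
 shift units [-13.94  14.81  -3.71] ('turn units', array([ 0.01, -7.71,  5.81]), 'shift in target axes', array([-0.14, 20.35,  3.63]))
```

>>> jog_arm(rows=[[[0,0,0,0,-0.77,0.58,-1],[0,0,0,0,-0.77,0.58,-1],[0,0,0,0,-0.77,0.58,-1],[0,0,0,0,-0.77,0.58,-1],[0,0,0,0,-0.77,0.58,-1]]])

```text
time_s: 17.05
ee_pos: [0.509, 0.2927, 0.2813]
tool_rot: [-0.04, 0.977, 0.209, -0.01]
contact_force: [0.0, 0.4, -2.4]
gripper_width: 0.0562
grasp_force: 30.0
```

>>> jog_arm(rows=[[[0,0,0,0,-0.77,0.58,-1],[0,0,0,0,-0.77,0.58,-1],[0,0,0,0,-0.77,0.58,-1],[0,0,0,0,-0.77,0.58,-1],[0,0,0,0,-0.77,0.58,-1]]])

```text
time_s: 17.68
ee_pos: [0.5093, 0.2928, 0.2809]
tool_rot: [0.011, 0.97, 0.042, -0.239]
contact_force: [0.7, -0.7, -2.6]
gripper_width: 0.0564
grasp_force: 30.0
```

```bash
python3 - <<'E'
from h import *
Rf=final(np.radians(5))
go(np.array([.511,-.218,.114+.095])+.005*Rf.as_matrix()[:,2],Rf)
E
```

```text
t 17.675 p [0.5093 0.2928 0.2809] y [ 0.087 -0.996  0.001] z [-0.463 -0.041 -0.886] w 0.0564 f 30.0 F [ 0.7 -0.7 -2.6] q [0.39 0.48 0.76 0.19 2.36 1.98]
 shift units [-0.16 20.36  3.56] ('turn units', array([ 0.01,  0.03, -0.01]), 'shift in target axes', array([-0.2 , 20.36,  3.53]))
```

>>> jog_arm(rows=[[[0,0.5,0,0,0,0,-1],[-0.07,0.9,0.04,0,0,0,-1],[-0.07,0.95,0.04,0,0,0,-1],[-0.07,0.95,0.04,0,0,0,-1],[-0.07,0.95,0.04,0,0,0,-1]]])

```text
time_s: 18.3
ee_pos: [0.5101, 0.1845, 0.2819]
tool_rot: [0.01, 0.971, 0.044, -0.236]
contact_force: [-0.1, 0.9, -1.8]
gripper_width: 0.0562
grasp_force: 30.0
```

>>> jog_arm(rows=[[[-0.07,0.95,0.04,0,0,0,-1],[-0.07,0.95,0.04,0,0,0,-1],[-0.07,0.95,0.04,0,0,0,-1],[-0.07,0.95,0.04,0,0,0,-1],[-0.07,0.95,0.04,0,0,0,-1]]])

```text
time_s: 18.92
ee_pos: [0.5104, 0.0654, 0.2815]
tool_rot: [0.011, 0.971, 0.044, -0.236]
contact_force: [-0.6, 0.4, -2.1]
gripper_width: 0.0564
grasp_force: 30.0
```

>>> jog_arm(rows=[[[-0.07,0.95,0.04,0,0,0,-1],[-0.07,0.95,0.04,0,0,0,-1],[-0.07,0.95,0.04,0,0,0,-1],[-0.07,0.95,0.04,0,0,0,-1],[-0.07,0.95,0.04,0,0,0,-1]]])

```text
time_s: 19.55
ee_pos: [0.5107, -0.0538, 0.2812]
tool_rot: [0.011, 0.971, 0.044, -0.236]
contact_force: [0.3, -0.9, -2.5]
gripper_width: 0.0567
grasp_force: 30.0
```

>>> jog_arm(rows=[[[-0.07,0.95,0.04,0,0,0,-1],[-0.07,0.95,0.04,0,0,0,-1],[-0.07,0.95,0.04,0,0,0,-1],[-0.07,0.95,0.04,0,0,0,-1],[-0.07,0.95,0.04,0,0,0,-1]]])

```text
time_s: 20.18
ee_pos: [0.5111, -0.1729, 0.281]
tool_rot: [0.012, 0.971, 0.044, -0.236]
contact_force: [-0.3, 0.1, -1.8]
gripper_width: 0.0565
grasp_force: 30.0
```

>>> jog_arm(rows=[[[-0.07,0.8,0.04,0,0,0,-1],[-0.07,0.5,0.04,0,0,0,-1],[0,0,0,0,0,0,-1]]])

```text
time_s: 20.55
ee_pos: [0.5103, -0.2048, 0.2797]
tool_rot: [0.011, 0.97, 0.043, -0.238]
contact_force: [-0.6, -0.5, -2.8]
gripper_width: 0.0564
grasp_force: 30.0
```

```bash
python3 - <<'E'
from h import *
Rf=final(np.radians(5))
go(np.array([.511,-.218,.114+.095])+.005*Rf.as_matrix()[:,2],Rf)
t=imaging.camera("top");s=imaging.camera("scene");cv2.imwrite("pics/top3.png",t);cv2.imwrite("pics/scene3.png",s)
def c(im,x,y,w,h): return cv2.resize(im[y:y+h,x:x+w],(400,300),interpolation=cv2.INTER_CUBIC)
cv2.imwrite("pics/crop3.png",cv2.convertScaleAbs(np.hstack([c(t,380,115,80,60),c(s,220,215,80,60)]),alpha=1.6))
E
```

```text
t 20.55 p [ 0.5103 -0.2048  0.2797] y [ 0.088 -0.996  0.   ] z [-0.461 -0.041 -0.887] w 0.0564 f 30.0 F [-0.6 -0.5 -2.8] q [-0.33  0.35  0.92 -0.25  2.3   1.03]
 shift units [1.29 0.53 2.72] ('turn units', array([0.01, 0.01, 0.  ]), 'shift in target axes', array([1.29, 0.53, 2.72]))
```

View pics/crop3.png

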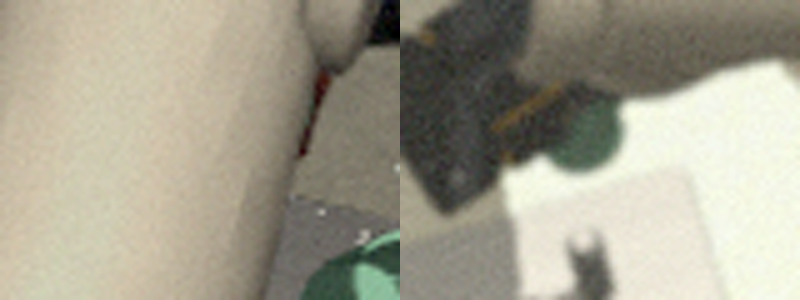

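The arm blocks the top view (left), and in the scene view only the lower end of the vase shows, at (337,242) beside the gripper. I'll yaw the gripper about the vertical vase axis so the scene camera can see the rim before insertion.

>>> jog_arm(rows=[[[0,0,0,-0.45,0,-0.86,-1],[0,0,0,-0.45,0,-0.86,-1],[0,0,0,-0.45,0,-0.86,-1],[0,0,0,-0.45,0,-0.86,-1],[0,0,0,-0.45,0,-0.86,-1]]])

```text
time_s: 21.28
ee_pos: [0.5108, -0.2031, 0.2795]
tool_rot: [0.079, 0.916, 0.322, -0.225]
contact_force: [-0.2, -0.2, -2.1]
gripper_width: 0.0562
grasp_force: 30.0
```

>>> jog_arm(rows=[[[0,0,0,-0.45,0,-0.86,-1],[0,0,0,-0.45,0,-0.86,-1],[0,0,0,-0.45,0,-0.86,-1],[0,0,0,-0.45,0,-0.86,-1],[0,0,0,0,0,0,-1]]])

```text
time_s: 21.9
ee_pos: [0.5103, -0.2029, 0.2801]
tool_rot: [0.129, 0.818, 0.523, -0.2]
contact_force: [-0.4, 0.1, -1.7]
gripper_width: 0.0567
grasp_force: 30.0
```

```bash
python3 - <<'E'
from h import *
Rf=final(np.radians(65))
print(Rf.as_matrix().round(3).tolist())
go(np.array([.511,-.218,.114+.095])+.005*Rf.as_matrix()[:,2],Rf)
E
```

```text
[[0.375, 0.906, -0.196], [0.804, -0.423, -0.418], [-0.461, -0.001, -0.887]]
t 21.9 p [ 0.5103 -0.2029  0.2801] y [ 0.908 -0.419  0.002] z [-0.193 -0.421 -0.887] w 0.0567 f 30.0 F [-0.4  0.1 -1.7] q [-0.17  0.03  1.28 -0.5   1.92  0.12]
 shift units [0.84 0.28 2.97] ('turn units', array([0.03, 0.01, 0.02]), 'shift in target axes', array([0.84, 0.29, 2.97]))
```

>>> jog_arm(rows=[[[0.21,0.07,0.74,0,0,0,-1],[0.21,0.07,0.74,0,0,0,-1],[0.21,0.07,0.74,0,0,0,-1],[0.21,0.07,0.74,0.03,0.01,0.02,-1],[0,0,0,0,0,0,-1]]])

```text
time_s: 22.52
ee_pos: [0.5095, -0.2216, 0.2014]
tool_rot: [0.125, 0.819, 0.522, -0.203]
contact_force: [-1.0, 0.6, -1.8]
gripper_width: 0.0565
grasp_force: 30.0
```

```bash
python3 - <<'E'
from h import *
Rf=final(np.radians(65))
p,R,s_=Rt();go(np.array([.511,-.218,.114+.095])+.005*Rf.as_matrix()[:,2],Rf)
ax=R.apply(dv);G=p-.005*R.as_matrix()[:,2];print("axis",ax.round(4),"foot",(G-.045*ax).round(4),"mouth",(G+.095*ax).round(4))
for n in P: print(n,proj(n,[G-.045*ax,G,G+.095*ax,[.511,-.218,.084],[.511,-.218,.014]]).round(1).tolist())
t=imaging.camera("top");s=imaging.camera("scene");cv2.imwrite("pics/top4.png",t);cv2.imwrite("pics/scene4.png",s)
def c(im,x,y,w,h): return cv2.resize(im[y:y+h,x:x+w],(400,300),interpolation=cv2.INTER_CUBIC)
cv2.imwrite("pics/crop4.png",cv2.convertScaleAbs(np.hstack([c(t,380,125,80,60),c(s,220,225,80,60)]),alpha=1.6))
E
```

```text
t 22.525 p [ 0.5095 -0.2216  0.2014] y [ 0.905 -0.425 -0.006] z [-0.201 -0.417 -0.886] w 0.0565 f 30.0 F [-1.   0.6 -1.8] q [-0.2   0.04  1.41 -0.48  1.79  0.16]
 shift units [-0.   -0.01 -0.14] ('turn units', array([-0.04,  0.02,  0.  ]), 'shift in target axes', array([-0.  , -0.  , -0.14]))
axis [-5.3e-03  1.0e-04 -1.0e+00] foot [ 0.5107 -0.2195  0.2508] mouth [ 0.51   -0.2195  0.1108]
scene [[246.4, 232.6], [249.1, 241.6], [254.0, 258.3], [255.9, 262.6], [258.9, 272.8]]
top [[426.7, 143.5], [421.9, 148.9], [413.3, 158.6], [410.6, 160.6], [405.5, 166.2]]
```

View pics/crop4.png

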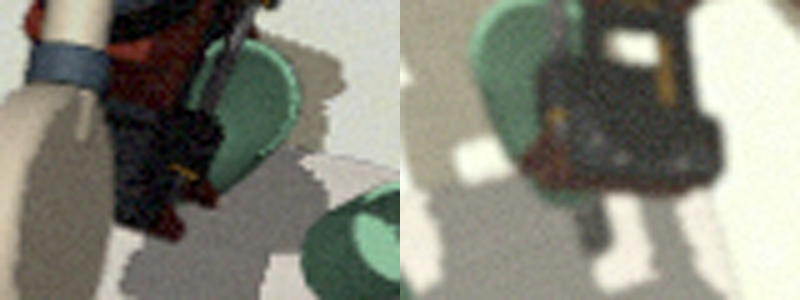

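```bash
python3 - <<'E'
from h import *
G=np.array([.5105,-.2195,.2058]);p=np.array([.5095,-.2216,.2014]);R=Ro.from_quat([.819,.522,-.203,.125]);ax=R.apply(dv);G=p-.005*R.as_matrix()[:,2];F=G-.045*ax
th=np.linspace(0,2*np.pi,180);e1=np.cross(ax,[0,1,0]);e1/=np.linalg.norm(e1);e2=np.cross(ax,e1)
def circ(h,r): return F+h*ax+r*(np.cos(th)[:,None]*e1+np.sin(th)[:,None]*e2)
B=np.vstack([circ(0,.024)]+[circ(h,.028) for h in(.006,.03,.06,.088)]);A=np.vstack([B]+[circ(.11,.019),circ(.128,.021),circ(.14,.021)])
for n,box in(("top",(415,128,28,38)),("scene",(228,215,32,55))):
    im=cv2.GaussianBlur(cv2.imread(f"pics/{n}4.png"),(3,3),0);m=cv2.inRange(cv2.cvtColor(im,cv2.COLOR_BGR2HSV),(50,45,20),(90,255,255))
    x,y,w,h=box;k=np.zeros_like(m);k[y:y+h,x:x+w]=m[y:y+h,x:x+w]
    c=max(cv2.findContours(k,0,cv2.CHAIN_APPROX_NONE)[0],key=cv2.contourArea)[:,0].astype(float)
    f,mo=proj(n,[F,F+.14*ax]);u=(mo-f)/np.linalg.norm(mo-f);v=np.array([-u[1],u[0]])
    sg=1 if n=="scene" else -1
    q=proj(n,A);S=(c-f)@u;T=sg*(c-f)@v;s2=(q-f)@u;t2=sg*(q-f)@v
    print(n,"u",u.round(2),"side v",(sg*v).round(2),"axial min meas/pred",S.min().round(1),s2.min().round(1),"max",S.max().round(1),s2.max().round(1),"len",np.linalg.norm(mo-f).round(1))
    hull=cv2.convexHull(q.astype(np.float32))[:,0]
    for a in range(-8,34,3):
        i=abs(S-a)<1
        if i.any(): print("  s",a,"meas",T[i].max().round(1),"pred",t2[abs(s2-a)<1].max().round(1) if (abs(s2-a)<1).any() else None)
E
```

```text
top u [-0.66  0.75] side v [0.75 0.66] axial min meas/pred -11.8 -11.0 max 15.6 28.1 len 20.2
  s -8 meas 10.2 pred 9.6
  s -5 meas 11.4 pred 11.5
  s -2 meas 12.7 pred 12.5
  s 1 meas 12.6 pred 12.7
  s 4 meas 12.4 pred 12.4
  s 7 meas 12.2 pred 12.2
  s 10 meas 11.3 pred 11.9
  s 13 meas 11.2 pred 11.5
  s 16 meas 10.2 pred 11.4
scene u [0.28 0.96] side v [-0.96  0.28] axial min meas/pred -9.5 -9.7 max 20.5 34.5 len 26.8
  s -8 meas 7.7 pred 8.4
  s -5 meas 10.5 pred 11.3
  s -2 meas 12.3 pred 12.7
  s 1 meas 12.5 pred 13.1
  s 4 meas 12.1 pred 12.9
  s 7 meas 11.7 pred 12.7
  s 10 meas 10.9 pred 12.4
  s 13 meas 11.4 pred 12.4
  s 16 meas 11.3 pred 12.1
  s 19 meas 10.3 pred 12.0
```

Predicted and seen outlines agree to about 0.5 px, so the vase pose in the hand is good to 1–2 mm. I'll apply the small correction, then lower it.

```bash
python3 - <<'E'
from h import *
Rf=final(np.radians(65))
for m in(.09,.02): go(np.array([.511,-.218,m+.095])+.005*Rf.as_matrix()[:,2],Rf)
E
```

```text
t 22.625 p [ 0.5104 -0.2215  0.2043] y [ 0.906 -0.424 -0.001] z [-0.197 -0.418 -0.887] w 0.0566 f 30.0 F [ 0.5  0.4 -2. ] q [-0.2   0.04  1.41 -0.48  1.79  0.16]
 shift units [ 0.48 -0.04  0.82] ('turn units', array([-0.01,  0.01, -0.01]), 'shift in target axes', array([ 0.48, -0.04,  0.82]))
t 22.625 p [ 0.5104 -0.2215  0.2043] y [ 0.906 -0.424 -0.001] z [-0.197 -0.418 -0.887] w 0.0566 f 30.0 F [ 0.5  0.4 -2. ] q [-0.2   0.04  1.41 -0.48  1.79  0.16]
 shift units [ 1.78 -0.03  3.3 ] ('turn units', array([-0.01,  0.01, -0.01]), 'shift in target axes', array([ 1.77, -0.03,  3.31]))
```

>>> jog_arm(rows=[[[0.18,-0.03,0.25,0,0,0,-1],[0.14,0,0.27,0,0,0,-1],[0.14,0,0.27,0,0,0,-1],[0.09,0,0.18,0,0,0,-1],[0.09,0,0.18,0,0,0,-1]]])

```text
time_s: 23.25
ee_pos: [0.51, -0.2202, 0.171]
tool_rot: [0.127, 0.819, 0.522, -0.201]
contact_force: [-0.2, 0.7, -2.6]
gripper_width: 0.0568
grasp_force: 30.0
```

>>> jog_arm(rows=[[[0.09,0,0.18,0,0,0,-1],[0.09,0,0.18,0,0,0,-1],[0.09,0,0.18,0,0,0,-1],[0,0,0,0,0,0,-1]]])

```text
time_s: 23.75
ee_pos: [0.5097, -0.2204, 0.1556]
tool_rot: [0.127, 0.819, 0.522, -0.201]
contact_force: [-0.0, -0.6, -2.5]
gripper_width: 0.0563
grasp_force: 30.0
```

```bash
python3 - <<'E'
from h import *
Rf=final(np.radians(65))
for m in(.02,): go(np.array([.511,-.218,m+.095])+.005*Rf.as_matrix()[:,2],Rf)
print(Rt()[2]["moment"])
E
```

```text
t 23.75 p [ 0.5097 -0.2204  0.1556] y [ 0.906 -0.424 -0.002] z [-0.198 -0.418 -0.887] w 0.0563 f 30.0 F [-0.  -0.6 -2.5] q [-0.2   0.05  1.48 -0.47  1.72  0.2 ]
 shift units [0.85 0.01 1.59] ('turn units', array([-0.01,  0.01, -0.  ]), 'shift in target axes', array([0.84, 0.01, 1.59]))
[ 0.27324302 -0.05096362 -0.00097391]
```

The mouth is about 19 mm past the post tip with no contact force. Continuing slowly.

>>> jog_arm(rows=[[[0.09,0,0.18,0,0,0,-1],[0.09,0,0.18,0,0,0,-1],[0.09,0,0.18,0,0,0,-1],[0.09,0,0.18,0,0,0,-1]]])

```text
time_s: 24.25
ee_pos: [0.5097, -0.2207, 0.1357]
tool_rot: [0.127, 0.819, 0.522, -0.201]
contact_force: [0.2, -0.2, -2.3]
gripper_width: 0.0565
grasp_force: 30.0
```

>>> jog_arm(rows=[[[0.09,0,0.18,0,0,0,-1],[0.09,0,0.18,0,0,0,-1],[0.09,0,0.18,0,0,0,-1],[0,0,0,0,0,0,-1]]])

```text
time_s: 24.75
ee_pos: [0.5094, -0.2209, 0.1204]
tool_rot: [0.127, 0.819, 0.522, -0.201]
contact_force: [1.2, -0.3, -3.1]
gripper_width: 0.0566
grasp_force: 30.0
```

```bash
python3 - <<'E'
from h import *
Rf=final(np.radians(65))
for m in(.014,): go(np.array([.511,-.218,m+.095])+.005*Rf.as_matrix()[:,2],Rf)
E
```

```text
t 24.75 p [ 0.5094 -0.2209  0.1204] y [ 0.906 -0.424 -0.002] z [-0.198 -0.418 -0.887] w 0.0566 f 30.0 F [ 1.2 -0.3 -3.1] q [-0.2   0.07  1.53 -0.47  1.66  0.22]
 shift units [0.33 0.01 0.54] ('turn units', array([-0.01,  0.01, -0.  ]), 'shift in target axes', array([0.33, 0.01, 0.54]))
```

>>> jog_arm(rows=[[[0.06,0,0.07,0,0,0,-1],[0.05,0,0.07,0,0,0,-1],[0.04,0,0.07,0,0,0,-1],[0.04,0,0.07,0,0,0,-1]]])

```text
time_s: 25.25
ee_pos: [0.51, -0.22, 0.1125]
tool_rot: [0.127, 0.819, 0.522, -0.201]
contact_force: [0.2, -0.5, -2.7]
gripper_width: 0.0561
grasp_force: 30.0
```

>>> jog_arm(rows=[[[0.02,0,0.035,0,0,0,-1],[0.02,0,0.035,0,0,0,-1],[0,0,0,0,0,0,-1]]])

```text
time_s: 25.62
ee_pos: [0.5101, -0.22, 0.1106]
tool_rot: [0.127, 0.819, 0.522, -0.201]
contact_force: [0.1, 0.3, -3.2]
gripper_width: 0.0563
grasp_force: 30.0
```

```bash
python3 - <<'E'
from h import *
Rf=final(np.radians(65))
for m in(.014,): go(np.array([.511,-.218,m+.095])+.005*Rf.as_matrix()[:,2],Rf)
E
```

```text
t 25.625 p [ 0.5101 -0.22    0.1106] y [ 0.906 -0.424 -0.001] z [-0.197 -0.418 -0.887] w 0.0563 f 30.0 F [ 0.1  0.3 -3.2] q [-0.2   0.07  1.54 -0.47  1.64  0.23]
 shift units [0.11 0.   0.22] ('turn units', array([-0.01,  0.01, -0.01]), 'shift in target axes', array([0.11, 0.  , 0.22]))
```

>>> jog_arm(rows=[[[0.02,0,0.035,0,0,0,-1],[0.02,0,0.035,0,0,0,-1],[0,0,0,0,0,0,-1]]])

```text
time_s: 26.0
ee_pos: [0.5101, -0.2199, 0.1085]
tool_rot: [0.127, 0.819, 0.522, -0.201]
contact_force: [0.1, 0.1, -2.7]
gripper_width: 0.0563
grasp_force: 30.0
```

>>> jog_arm(rows=[[[0.02,0,0.035,0,0,0,-1],[0.02,0,0.035,0,0,0,-1],[0,0,0,0,0,0,-1]]])

```text
time_s: 26.38
ee_pos: [0.5101, -0.2199, 0.1065]
tool_rot: [0.127, 0.819, 0.522, -0.201]
contact_force: [-0.5, -1.4, -2.3]
gripper_width: 0.0565
grasp_force: 30.0
```

>>> jog_arm(rows=[[[0.02,0,0.035,0,0,0,-1],[0,0,0,0,0,0,-1]]])

```text
time_s: 26.62
ee_pos: [0.5101, -0.2198, 0.1055]
tool_rot: [0.127, 0.819, 0.522, -0.201]
contact_force: [0.6, 0.0, -3.0]
gripper_width: 0.0561
grasp_force: 30.0
```

>>> jog_arm(rows=[[[0.02,0,0.035,0,0,0,-1],[0,0,0,0,0,0,-1]]])

```text
time_s: 26.88
ee_pos: [0.5101, -0.2197, 0.1045]
tool_rot: [0.127, 0.819, 0.522, -0.201]
contact_force: [-0.1, 0.5, -1.6]
gripper_width: 0.0566
grasp_force: 30.0
```

>>> jog_arm(rows=[[[0.02,0,0.035,0,0,0,-1],[0,0,0,0,0,0,-1]]])

```text
time_s: 27.12
ee_pos: [0.5101, -0.2197, 0.1035]
tool_rot: [0.127, 0.819, 0.522, -0.201]
contact_force: [-0.2, 0.2, -3.1]
gripper_width: 0.0564
grasp_force: 30.0
```

>>> jog_arm(rows=[[[0.01,0,0.018,0,0,0,-1],[0,0,0,0,0,0,-1]]])

```text
time_s: 27.38
ee_pos: [0.5102, -0.2197, 0.103]
tool_rot: [0.127, 0.819, 0.522, -0.201]
contact_force: [0.2, -0.2, -2.4]
gripper_width: 0.0565
grasp_force: 30.0
```

>>> jog_arm(rows=[[[0.02,0,0.035,0,0,0,-1],[0,0,0,0,0,0,-1]]])

```text
time_s: 27.62
ee_pos: [0.5103, -0.2197, 0.1022]
tool_rot: [0.127, 0.819, 0.521, -0.201]
contact_force: [0.2, -0.5, -1.5]
gripper_width: 0.0568
grasp_force: 30.0
```

>>> jog_arm(rows=[[[0.02,0,0.035,0,0,0,-1],[0,0,0,0,0,0,-1]]])

```text
time_s: 27.88
ee_pos: [0.5103, -0.2198, 0.1021]
tool_rot: [0.128, 0.819, 0.521, -0.201]
contact_force: [-1.8, 1.3, 4.8]
gripper_width: 0.0567
grasp_force: 30.0
```

Contact: force rose about 7 N and the descent stopped, so the rim is on the plate. Releasing.

>>> jog_arm(rows=[[[0,0,0,0,0,0,-1],[0,0,0,0,0,0,-0.2],[0,0,0,0,0,0,0.4],[0,0,0,0,0,0,1],[0,0,0,0,0,0,1]]])

```text
time_s: 28.5
ee_pos: [0.5102, -0.2196, 0.1007]
tool_rot: [0.127, 0.819, 0.522, -0.201]
contact_force: [-0.3, 0.5, -0.9]
gripper_width: 0.0779
grasp_force: 0.0
```

>>> jog_arm(rows=[[[0,0,0,0,0,0,1],[0,0,0,0,0,0,1]]])

```text
time_s: 28.75
ee_pos: [0.5102, -0.2196, 0.1009]
tool_rot: [0.127, 0.819, 0.522, -0.201]
contact_force: [0.3, 0.8, -0.1]
gripper_width: 0.0875
grasp_force: 0.0
```

```bash
python3 - <<'E'
from h import *
go([.51,-.218,.1])
t=imaging.camera("top");s=imaging.camera("scene")
def c(im,x,y,w,h): return cv2.resize(im[y:y+h,x:x+w],(400,300),interpolation=cv2.INTER_CUBIC)
cv2.imwrite("pics/crop5.png",cv2.convertScaleAbs(np.hstack([c(t,375,130,80,60),c(s,220,225,80,60)]),alpha=1.6))
E
```

```text
t 28.75 p [ 0.5102 -0.2196  0.1009] y [ 0.906 -0.424 -0.001] z [-0.197 -0.418 -0.887] w 0.0875 f 0.0 F [ 0.3  0.8 -0.1] q [-0.2   0.08  1.55 -0.47  1.63  0.24]
 shift units [ 0.07 -0.04  0.01]
```

View pics/crop5.png

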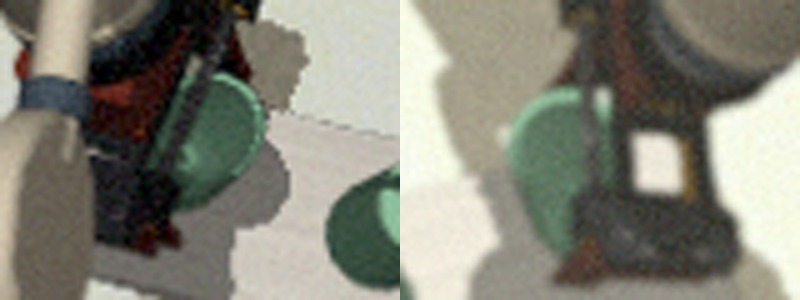

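The vase stands upright, with its foot end around scene (335,250), and the fingers are clear on both sides. Retreating along the tool axis.

>>> jog_arm(rows=[[[0,0,-0.2,0,0,0,1],[0,0,-0.4,0,0,0,1],[0,0,-0.7,0,0,0,1],[0,0,-0.9,0,0,0,1],[0,0,-0.9,0,0,0,1]]])

```text
time_s: 29.48
ee_pos: [0.526, -0.1865, 0.1718]
tool_rot: [0.128, 0.819, 0.521, -0.201]
contact_force: [0.6, 0.7, -0.3]
gripper_width: 0.0877
grasp_force: 0.0
```

>>> jog_arm(rows=[[[0,0,-0.9,0,0,0,1],[0,0,-0.9,0,0,0,1],[0,0,-0.9,0,0,0,1],[0,0,-0.5,0,0,0,1],[0,0,0,0,0,0,1]]])

```text
time_s: 30.1
ee_pos: [0.5418, -0.1533, 0.2421]
tool_rot: [0.128, 0.819, 0.522, -0.2]
contact_force: [-0.2, -0.0, -0.6]
gripper_width: 0.0879
grasp_force: 0.0
```

```bash
python3 - <<'E'
from h import *
t=imaging.camera("top");s=imaging.camera("scene");cv2.imwrite("pics/t6.png",t);cv2.imwrite("pics/s6.png",s)
F=np.array([.511,-.218,.154]);th=np.linspace(0,2*np.pi,90)
A=np.vstack([np.c_[F[0]+r*np.cos(th),F[1]+r*np.sin(th),np.full(90,.154-h)] for h,r in((0,.024),(.006,.028),(.088,.028),(.128,.021),(.14,.021))])
for n,im in(("top",t),("scene",s)):
    q=proj(n,A);print(n,"pred bbox",q.min(0).round(),q.max(0).round())
def c(im,x,y,w,h): return cv2.resize(im[y:y+h,x:x+w],(400,300),interpolation=cv2.INTER_CUBIC)
cv2.imwrite("pics/crop6.png",cv2.convertScaleAbs(np.hstack([c(t,380,130,80,60),c(s,180,225,120,90)]),alpha=1.6))
E
```

```text
top pred bbox [398. 144.] [427. 173.]
scene pred bbox [241. 242.] [268. 280.]
```

View pics/crop6.png

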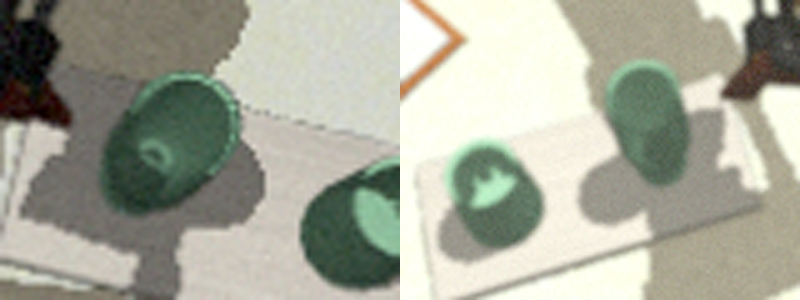

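The vase stands mouth down on the freed post. Its outline at top (400–428, 144–173) and scene (242–267, 243–281) matches the prediction for full seating, and the tumbler hasn't moved.

```bash
python3 -c "
from cell import job_done
print(job_done())"
```

```text
the job is handed in; nothing more can be done
None
```

The tape roll lies flat in the cardboard tray and the vase stands mouth down over the freed post, rim on the plate. Both were released, the tumbler was left alone, and the job was handed in at about 30 s; no verdict was returned.

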